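# Change-over of a wear tester: fit the copper disc arbor and lock its tab-lock knob

### The arm

A 7-joint arm with a two-finger parallel gripper is mounted at the origin on a cart in front of the work surface, level with it; the furniture and walls round the work are solid. World frame = base frame: x ahead of the robot, y to its left, z up, the work surface at z = 0. Lengths are in m, angles in degrees, forces in N, time in s.
With the tool pointing down it reaches from about 0.425 to 0.875 m from the base axis. Payload 4.7 kg.
Tool frame: the origin (TCP) lies at the very end of the fingers, on their centre line; the grasp point (between the pads) lies 19 mm behind it; z points along the fingers, y is the line along which they close (so a half turn about z gives the same grasp; the last joint's range is limited). The gripper opens to 87 mm and grips with 3 to 60 N. Pads are 19 mm wide; open, the fingers measure 117 mm over their backs; the gripper's body (75 mm by 190 mm) begins 51 mm behind the grasp point.
Start: joints at [-68.405, 18.392, -4.016, 83.108, 1.295, 78.541, -3.26], TCP at [0.231, 0.608, 0.223] pointing down, gripper open.
Joint ranges: [-163.93, 163.93], [-17.29, 119.83], [-79.2, 71.16], [3.27, 140.29], [-89.18, 269.18], [5.43, 117.66], [-154.24, 154.24]. Speed limits (degrees/s): [147.25, 147.25, 180, 180, 180, 180, 180].

### API

Orientations are given as [roll, pitch, yaw] about the fixed x, y, z axes, in that order (R = Rz(yaw) Ry(pitch) Rx(roll)).
In Python, from cell import get_obs, read_camera, sign_off, silhouettes gives the robot as it stands.
- The arm moves only by the tool play_rows, never from a script. Its argument "steps" is a list that holds one entry, the list of rows, each a list of 7 numbers: the shift along the tool's x, y, z in m, then the turn, a rotation vector about the tool's x, y, z in rad, then the finger opening in m, from 0 to 0.087. A call has 1 to 12 rows; each row shifts and turns the commanded pose from where the row before left it, along the tool's axes as they then stand; what a row does not reach is not made up. A row lasts 1/10 s, in which the tool goes at most 50 mm and 8.59 degrees, less where a joint would pass 70% of its speed; a pose out of reach is approached as far as the arm can. A call is refused whole if a number of a shift passes 0.05 or a number of a turn 0.15, either way. A call with a gripper value outside its range is refused whole. The fingers move at their own pace and stop on an object; "force" is the grip in N (left out, the last holds). Time passes only in rows, so rows that do not move let the fingers close. It gives the time, the measured TCP pose, the force, the opening and the grip force at its end, in the units of the state.
- get_obs(): the state, without advancing time (a new reading comes with each control period).
- read_camera(name): name is "side" or "top"; returns a dict with "frame" (480x640x3 uint8, red, green, blue), "intrinsics" (3x3 intrinsics, pixels), "view" (4x4, takes a point from world to camera coordinates). Camera axes: x right, y up, looking along -z (the intrinsics and any distortion apply to the point x, -y, -z); pixel columns grow to the right and rows downward; lengths in m; the calibration is good to about 2 mm. A picture is of the moment at which its call begins. There is no depth.
- sign_off(): hands the job in; it is judged then, once.
Trained networks look in the newest picture that a camera, given by its name, has taken for a name from the list of things; names that differ only in an ending like _2 or _b are one class to them, and where a whole thing is asked for, a point or a joint stands for the part that bears it (a point fixed in the world has none). Each returns a list of dicts, best first, with "p" (0 to 1); they miss things now and then, are a little off and sometimes report something else, mostly with a low value. They report only what shows in the picture. A call takes as long as a camera call.
- silhouettes(camera, name): "pixels" (480x640 bool, what is visible of it) and "extent" ([left, top, right, bottom] in pixels, round what is visible of it).
The state is a dict: "time_s": time; "qpos": joint angles; "joint_velocities": joint speeds; "effort": joint torques, N m; "tool_pos": TCP position; "tool_rot": TCP orientation; "force": force on the tool from outside, world axes, zero at the start; "wrist_torque": the same for the moment, N m; "grip_width": finger opening in m; "grasp_force": force on a finger pad.
Only numpy, scipy, OpenCV 4.12 (cv2) and the standard library are available. Lean on these libraries where they do the work, as an engineer would, in place of code of your own. Each camera call takes 0.05 s, during which the arm holds its last target. There are 200 camera calls.

### The job

Fit the arbor with the copper-coloured disc to the wear tester: pinch both red tabs of the lock knob and turn it to the green mark to draw the keeper fork back, then lower the copper arbor fully home in the spindle with its flange slots over the two drive dogs. Pinch and turn the knob back to the red mark until both tabs spring out and latch, so that the fork holds the arbor. Leave the other two arbors in the rack, and do not knock over or shove the wash bottle or the lens cleaner.

Things in the scene. Friction and masses are not known exactly. Their poses are not given: they have to be found in the camera images.
- drive_unit: Drive unit of a wear tester, fixed to the bench: cream case on a dark base plate, 262 x 142 mm, top of the case 85 mm above the bench. Origin: centre of its underside. Its x axis runs along its length from the lock knob (near the operator, x = -62 mm) to the upright spindle (x = +62 mm); z is up.
- knob_grip (a point): Point on the lock knob's upright axis, 123 mm above the bench, at the middle of its tabs; turns with the knob. Black drum, 42 mm wide, top 145 mm above the bench. Two red ribbed tabs face +y and -y of this frame: 22 mm wide, 102 to 140 mm above the bench, 62 mm over their faces sprung out, 46 mm fully pressed. Pointer line on top: -x.
- knob_axis (a point): Point on the knob's axis at the same height, fixed to the unit, axes as the unit's. The tabs' line lies 55 degrees anticlockwise of x locked, 125 released. Below the tabs a notched collar, 77 mm wide, top 97 mm above the bench. The keeper's guides and fork (up to 108 mm above the bench) begin 38 mm off towards +x, within 25 mm of y = 0; nothing else near is higher than the collar.
- lock_knob (a joint): Knob angle, growing anticlockwise from above: 0 = locked (pointer at red mark), 1.222 rad (70 degrees) = released (green mark); stops 0.015 beyond. Pawls under the tabs sit in notches at both ends: it turns only while both tabs are pressed 4 mm or more, on about 0.1 N m. Let go within 0.04 rad of an end, the tabs spring out and latch.
- tab_a (a joint): How far the tab on the knob's +y side is pressed in: 0 = sprung out (latched at either end of the turn), 0.008 m = fully pressed. Spring: 2.7 N at rest, 6.3 N fully pressed. Between the ends of the turn the collar keeps it from springing out.
- tab_b (a joint): The same for the tab on the -y side of the knob.
- keeper (a joint): How far the steel keeper fork is drawn back, in step with the knob: 0 = locked, prongs astride the spindle axis, ending 3 mm past it; 0.028 m = clear, prongs ending 25 mm short of it. Prongs 102 to 108 mm above the bench, 26 mm gap, 46 mm overall. Forward, it keeps a flange off the nose; it passes over a flange only if the arbor is home.
- spindle_nose (a point): Centre of the spindle's flat top face (90 mm above the bench, 51 mm wide), the seat for an arbor's flange; turns with the spindle, z up. Below it a taper bore, 28 mm wide at the mouth, 58 mm deep. Two drive dogs, 9 mm wide, 7.5 mm high, tops bevelled, stand on the face 15 to 22 mm from the centre on this frame's +x and -x axis.
- spindle (a joint): Angle of the spindle about its upright axis relative to the drive unit, anticlockwise from above; at 0 the dogs lie along the unit's x axis. Stiff (0.06 N m): it stays where it is left.
- arbor_rack: Wooden rack, fixed, 235 x 85 mm, top 68 mm above the bench; origin: centre of its underside. Three holes (32 mm) along its x axis at -70, 0 and +70 mm hold one arbor each, upright, the flange on the top of the rack: the heads stand 20 mm apart.
- arbor_copper: The arbor to fit: copper-coloured disc on top, loose, 108 mm tall, 0.26 to 0.46 kg. Origin: centre of the flange's underside, z up. Taper shank to -52 mm (26 mm wide at the flange, 17 at the tip); flange 45 mm wide, 10 thick, two 12 mm slots on +x and -x (either way round fits); neck 21 mm wide to 23; dark head to grip, 50 mm wide, 23 to 53, white lines over the slots; disc top 56.
- arbor_steel: Arbor of the same shape with a silvery disc, in the rack; must stay there.
- arbor_white: Arbor of the same shape with a white disc, in the rack; must stay there.
- wash_bottle: White wash bottle with a red cap and bent spout, 165 mm tall, loose; origin on its underside; the body, 62 mm in diameter, is centred 18 mm from it along its x axis, the spout reaches 49 mm the other way.
- lens_cleaner: White bottle with a blue cap, 36 mm in diameter, 98 mm tall, loose; origin: centre of its underside.

How it is judged:
By the outcome, as a careful person would: the job done as asked, in the order asked, and still so for the second after the job is handed in, with the robot touching nothing.
It also fails if it takes over 61 s, if anything falls off the work surface, if the arm or the gripper's body presses on something with over 40 N, if the wrist force passes 120 N, or if a joint passes its speed limit or range.

## Working session

There is one attempt and no reset: what is moved stays moved. The work goes in short steps, Python scripts to look and compute and a tool call to move; the robot and the scene stay as the last step left them, time stands still between calls to the robot, and variables do not carry over. Pictures are saved under pics/ and viewed, at most 10 in all, crops included, and the job is handed in when it is done.

Besides the shell and the picture viewer there is one more tool, called after "Call:" as name([rows], argument=value, ...), one row to a line, values as JSON. play_rows: Moves the arm, as the interface text tells. Its arguments: {"type":"object","properties":{"steps":{"type":"array","items":{"type":"array","items":{"type":"array","items":{"type":"number"}}}},"force":{"type":"number"}},"required":["steps"]}

```bash
ls; mkdir -p pics
cat > h.py <<'E'
import numpy as np, cv2
from cell import get_obs, read_camera, sign_off, silhouettes
E
python3 - <<'E'
from h import *
o=get_obs(); print({k:np.round(v,3).tolist() for k,v in o.items()})
for n in("top","side"):
    c=read_camera(n); cv2.imwrite(f"pics/{n}1.png",c["frame"][:,:,::-1]); print(n,c.keys(),np.round(c["intrinsics"],2).tolist(),np.round(c["view"],4).tolist())
    for t in ["drive_unit","lock_knob","tab_a","tab_b","keeper","spindle_nose","arbor_rack","arbor_copper","arbor_steel","arbor_white","wash_bottle","lens_cleaner"]:
        print(t,[(round(d["p"],2),d["extent"],int(d["pixels"].sum())) for d in silhouettes(n,t)[:3]])
E
```

```text
pics
{'time_s': 0.0, 'qpos': [-68.406, 18.438, -4.015, 83.176, 1.295, 78.539, -3.26], 'joint_velocities': [0.033, 0.093, 0.09, -0.023, -0.103, 0.094, -0.072], 'effort': [0.0, -49.128, -0.404, -31.254, -0.064, 0.043, 0.0], 'tool_pos': [0.231, 0.607, 0.221], 'tool_rot': [-179.893, 0.006, 159.215], 'force': [0.45, 0.655, -0.559], 'wrist_torque': [0.008, -0.013, -0.019], 'grasp_force': 0.0, 'grip_width': 0.087}
top dict_keys(['frame', 'intrinsics', 'view']) [[462.27, 0.0, 319.59], [0.0, 462.27, 240.35], [0.0, 0.0, 1.0]] [[0.0067, -0.9995, 0.0304, 0.247], [0.9825, 0.0122, 0.1861, -0.561], [-0.1863, 0.0287, 0.9821, -0.8569], [0.0, 0.0, 0.0, 1.0]]
drive_unit [(0.86, [318.4, 179.6, 414.1, 316.3], 9047), (0.22, [231.6, 257.5, 264.3, 284.9], 670)]
lock_knob [(0.74, [355.1, 253.0, 386.7, 284.4], 841), (0.46, [233.4, 258.5, 263.9, 285.1], 694)]
tab_a [(0.61, [353.8, 255.1, 365.8, 263.6], 93), (0.44, [372.6, 271.4, 387.3, 285.9], 81)]
tab_b [(0.61, [353.8, 255.1, 365.8, 263.6], 93), (0.44, [372.6, 271.4, 387.3, 285.9], 81)]
keeper [(0.56, [363.7, 200.7, 393.2, 246.7], 709)]
spindle_nose [(0.64, [
[... 1168 characters left out ...]
4, 267.7, 343.9, 312.8], 1243)]
tab_b [(0.53, [346.0, 208.3, 357.6, 229.3], 189), (0.39, [370.8, 206.2, 376.6, 226.2], 57), (0.23, [308.4, 267.7, 343.9, 312.8], 1243)]
keeper [(0.7, [305.4, 212.0, 333.5, 228.6], 302), (0.21, [267.2, 206.0, 396.4, 275.4], 4855)]
spindle_nose [(0.6, [286.0, 269.6, 406.0, 367.4], 5668), (0.5, [296.4, 219.1, 319.4, 227.1], 162)]
arbor_rack [(0.75, [286.5, 269.6, 406.5, 366.6], 5691)]
arbor_copper [(0.85, [308.8, 268.4, 343.2, 314.6], 1275)]
arbor_steel [(0.64, [338.2, 254.9, 368.0, 297.9], 994)]
arbor_white [(0.75, [363.4, 242.2, 394.7, 283.7], 872)]
wash_bottle [(0.78, [201.3, 232.6, 250.8, 326.4], 2857)]
lens_cleaner [(0.68, [273.7, 245.8, 295.3, 294.4], 812)]
```

Run:
```python
import cv2
a=cv2.imread("pics/top1.png")[130:330,185:425]; cv2.imwrite("pics/t1c.png",cv2.resize(a,None,fx=3,fy=3,interpolation=cv2.INTER_CUBIC))
a=cv2.imread("pics/side1.png")[190:370,190:420]; cv2.imwrite("pics/s1c.png",cv2.resize(a,None,fx=3.3,fy=3.3,interpolation=cv2.INTER_CUBIC))
```

```text
(no output)
```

View pics/t1c.png

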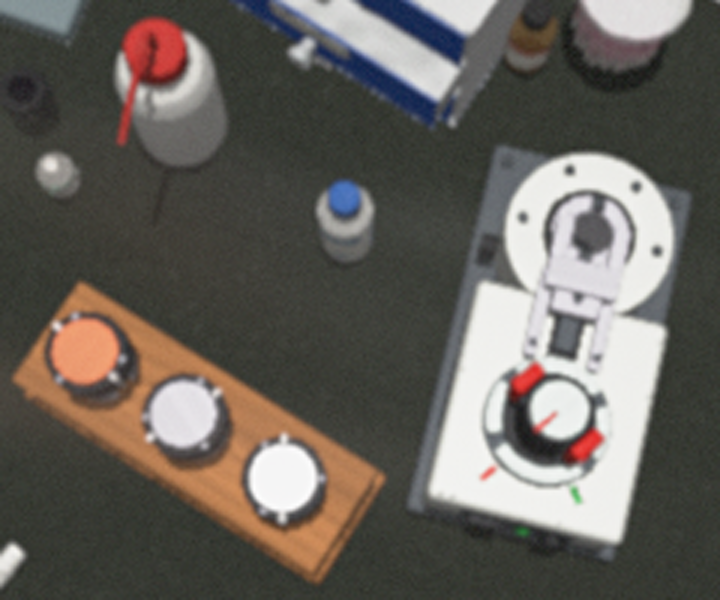

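View pics/s1c.png

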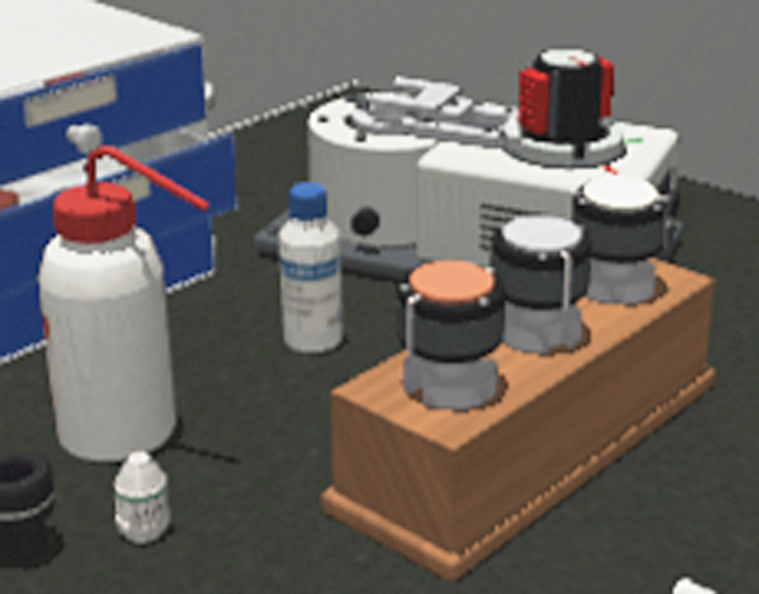

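```bash
cat >> h.py <<'E'
def cam(n):
    c=read_camera(n); return c["frame"],c["intrinsics"],c["view"]
def bp(px,z,K,V):
    R,t=V[:3,:3],V[:3,3]; C=-R.T@t
    d=R.T@np.array([(px[0]-K[0,2])/K[0,0],-(px[1]-K[1,2])/K[1,1],-1]); return C+d*(z-C[2])/d[2]
def pj(P,K,V):
    p=V[:3,:3]@np.asarray(P,float)+V[:3,3]; return np.array([K[0,0]*p[0]/-p[2]+K[0,2],K[1,1]*-p[1]/-p[2]+K[1,2]])
def rect(f,K,V,cx,cy,z,half,n):
    "orthorectified patch at height z; up=+x world, left=+y"
    H=cv2.getPerspectiveTransform(np.float32([pj([cx+a*half,cy+b*half,z],K,V) for a,b in((1,1),(1,-1),(-1,-1),(-1,1))]),np.float32([[0,0],[n,0],[n,n],[0,n]]))
    return cv2.warpPerspective(f,H,(n,n),flags=cv2.INTER_CUBIC)[:,:,::-1]
E
python3 - <<'E'
from h import *
f,K,V=cam("top"); g,Ks,Vs=cam("side")
def w(x,y): return (185+(x+.5)/3-.5,130+(y+.5)/3-.5)
for n,p,z in [("copper",(85,350),.124),("steel",(184,412),.124),("white",(284,479),.124),("knobtop",(558,408),.145),("tab1",(527,378),.140),("tab2",(585,444),.140),("bore",(595,232),.09),("holeL",(523,217),.085),("holeR",(657,250),.085),("hT",(570,170),.085),("hTR",(636,187),.085),("redmark",(488,473),.085),("grn",(576,495),.085),("lens cap",(345,197),.098),("wash cap",(155,50),.14)]:
    P=bp(w(*p),z,K,V); print(n,np.round(P,4),"side px",np.round(pj(P,Ks,Vs),1), "crop",np.round((pj(P,Ks,Vs)-[190,190])*3.3))
# colour centroid of disc
hsv=cv2.cvtColor(f,cv2.COLOR_RGB2HSV); m=cv2.inRange(hsv,(5,110,150),(14,255,255)); m[:, :195]=0;m[:,240:]=0;m[:225]=0;m[270:]=0
n,l,s,c=cv2.connectedComponentsWithStats(m);i=1+s[1:,4].argmax();print(s[i],c[i],bp(c[i],.124,K,V))
C=bp(c[i],.12,K,V)
kx=bp(w(595,232),.1,K,V)
a=rect(f,K,V,C[0],C[1],.121,.04,400); b=rect(f,K,V,kx[0],kx[1],.0975,.04,400)
cv2.imwrite("pics/z1.png",np.hstack([a,b]))
E
```

```text
copper [0.5312 0.4439 0.124 ] side px [327.  274.6] crop [452. 279.]
steel [0.4949 0.3842 0.124 ] side px [354.  260.2] crop [541. 232.]
white [0.456  0.3245 0.124 ] side px [378.8 247.8] crop [623. 191.]
knobtop [0.4968 0.1661 0.145 ] side px [362.  207.6] crop [568.  58.]
tab1 [0.5149 0.1834 0.14  ] side px [352.5 212. ] crop [536.  73.]
tab2 [0.4766 0.15   0.14  ] side px [371.9 208.1] crop [600.  60.]
bore [0.6169 0.1332 0.09  ] side px [307.9 223.5] crop [389. 111.]
holeL [0.6275 0.1784 0.085 ] side px [299.3 232.5] crop [361. 140.]
holeR [0.607  0.0929 0.085 ] side px [315.2 220. ] crop [413.  99.]
hT [0.6592 0.1477 0.085 ] side px [288.  226.6] crop [323. 121.]
hTR [0.6485 0.1053 0.085 ] side px [296.6 220.6] crop [352. 101.]
redmark [0.4641 0.2015 0.085 ] side px [375.4 241.8] crop [612. 171.]
grn [0.451  0.1473 0.085 ] side px [382.4 232.8] crop [635. 141.]
lens cap [0.6351 0.2919 0.098 ] side px [283.6 247. ] crop [309. 188.]
wash cap [0.7135 0.4076 0.14  ] side px [220.4 247.3] crop [100. 189.]
[195 225  45  45 613] [218.89396411 249.57748777] [0.5254701 0.4332098 0.124    ]
```

View pics/z1.png

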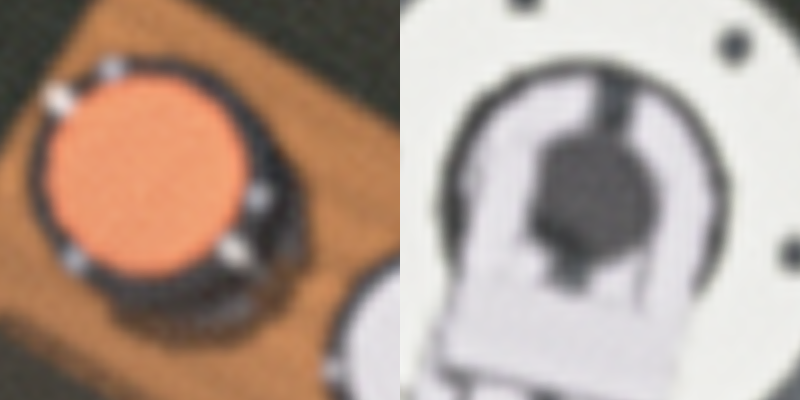

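The top view shows copper disc at about (213,247), with its slot lines at ~49° in world. The knob is locked at about (371,266), with the tab line at ~41°. The spindle bore is at about (383,207), with dark dogs roughly along the unit axis. Heights agree with the side view.

Call:
play_rows([
  [[-0.0337, -0.0265, 0.002, 0, 0, 0, 0.087], [-0.0337, -0.0265, 0.002, 0, 0, 0, 0.087], [-0.0337, -0.0265, 0.002, 0, 0, 0, 0.087], [-0.0337, -0.0265, 0.002, 0, 0, 0, 0.087], [-0.0337, -0.0265, 0.002, 0, 0, 0, 0.087], [-0.0337, -0.0265, 0.002, 0, 0, 0, 0.087], [-0.0337, -0.0265, 0.002, 0, 0, 0, 0.087], [-0.0337, -0.0265, 0.002, 0, 0, 0, 0.087], [-0.0337, -0.0265, 0.002, 0, 0, 0, 0.087], [-0.0337, -0.0265, 0.002, 0, 0, 0, 0.087], [-0.0337, -0.0265, 0.002, 0, 0, 0, 0.087], [-0.0337, -0.0265, 0.002, 0, 0, 0, 0.087]],
], force=25)

```text
time_s: 2.6
tool_pos: [0.4967, 0.1654, 0.1989]
tool_rot: [179.9, 0.0, 159.2]
force: [1.0, 0.2, 0.5]
grip_width: 0.0871
grasp_force: 0.0
```

Call:
play_rows([
  [[0, 0, 0, 0, 0, 0.125, 0.087], [0, 0, 0, 0, 0, 0.125, 0.087], [0, 0, 0, 0, 0, 0.125, 0.087], [0, 0, 0, 0, 0, 0.125, 0.087], [0, 0, 0, 0, 0, 0, 0.087], [0, 0, 0, 0, 0, 0, 0.087], [0, 0, 0, 0, 0, 0, 0.087]],
])

```text
time_s: 3.3
tool_pos: [0.4959, 0.167, 0.1986]
tool_rot: [180.0, 0.0, 130.7]
force: [0.4, 0.2, 0.8]
grip_width: 0.0873
grasp_force: 0.0
```

Call:
play_rows([
  [[0, 0, 0.023, 0, 0, 0, 0.087], [0, 0, 0.023, 0, 0, 0, 0.087], [0, 0, 0.023, 0, 0, 0, 0.087], [0, 0, 0.0225, 0, 0, 0, 0.087], [0, 0, 0, 0, 0, 0, 0.087], [0, 0, 0, 0, 0, 0, 0.06], [0, 0, 0, 0, 0, 0, 0.044], [0, 0, 0, 0, 0, 0, 0.04], [0, 0, 0, 0, 0, 0, 0.04], [0, 0, 0, 0, 0, 0, 0.04], [0, 0, 0, 0, 0, 0, 0.04], [0, 0, 0, 0, 0, 0, 0.04]],
], force=25)

```text
time_s: 4.5
tool_pos: [0.4957, 0.1665, 0.1082]
tool_rot: [-180.0, -0.0, 130.6]
force: [-3.7, -2.5, 9.3]
grip_width: 0.0451
grasp_force: 25.0
```

Call:
play_rows([
  [[0, 0, 0, 0, 0, -0.102, 0.04], [0, 0, 0, 0, 0, -0.102, 0.04], [0, 0, 0, 0, 0, -0.102, 0.04], [0, 0, 0, 0, 0, -0.102, 0.04], [0, 0, 0, 0, 0, -0.102, 0.04], [0, 0, 0, 0, 0, -0.102, 0.04], [0, 0, 0, 0, 0, -0.102, 0.04], [0, 0, 0, 0, 0, -0.102, 0.04], [0, 0, 0, 0, 0, -0.102, 0.04], [0, 0, 0, 0, 0, -0.102, 0.04], [0, 0, 0, 0, 0, -0.102, 0.04], [0, 0, 0, 0, 0, -0.102, 0.04]],
])

```text
time_s: 5.7
tool_pos: [0.4951, 0.1635, 0.1081]
tool_rot: [-179.8, -0.2, -159.2]
force: [-6.2, -9.1, 12.8]
grip_width: 0.045
grasp_force: 25.0
```

Call:
play_rows([
  [[0, 0, 0, 0, 0, 0, 0.04], [0, 0, 0, 0, 0, 0, 0.04], [0, 0, 0, 0, 0, 0, 0.04]],
])

```text
time_s: 6.0
tool_pos: [0.4951, 0.1635, 0.1081]
tool_rot: [-179.8, -0.2, -159.4]
force: [-5.8, -7.8, 13.4]
grip_width: 0.045
grasp_force: 25.0
```

```bash
python3 -c "
from h import *
o=get_obs();print(o['wrist_torque'],o['force'],o['tool_rot'],o['qpos'])"
```

```text
[-1.63548886  1.47633202  0.00420748] [-5.81366339 -7.80865178 13.41920762] [-179.84224064   -0.23824312 -159.40351582] [-33.48687476   8.02298882  13.13598957 109.61553745  -1.86546837
  62.81913096  90.98135647]
```

Call:
play_rows([
  [[0, 0, 0, 0, 0, 0, 0.087], [0, 0, 0, 0, 0, 0, 0.087], [0, 0, 0, 0, 0, 0, 0.087], [0, 0, 0, 0, 0, 0, 0.087], [0, 0, 0, 0, 0, 0, 0.087], [0, 0, -0.02, 0, 0, 0, 0.087], [0, 0, -0.04, 0, 0, 0, 0.087], [0, 0, -0.05, 0, 0, 0, 0.087], [-0.03, 0.03, -0.02, 0, 0, -0.125, 0.087], [0, 0, 0, 0, 0, -0.125, 0.087], [0, 0, 0, 0, 0, -0.125, 0.087], [0, 0, 0, 0, 0, -0.125, 0.087]],
])

```text
time_s: 7.2
tool_pos: [0.5136, 0.207, 0.2371]
tool_rot: [180.0, 0.1, -130.3]
force: [0.4, 0.5, 0.1]
grip_width: 0.0871
grasp_force: 0.0
```

Call:
play_rows([
  [[-0.032, 0.0233, 0.004, 0, 0, 0, 0.087], [-0.032, 0.0233, 0.004, 0, 0, 0, 0.087], [-0.032, 0.0233, 0.004, 0, 0, 0, 0.087], [-0.032, 0.0233, 0.004, 0, 0, 0, 0.087], [-0.032, 0.0233, 0.004, 0, 0, 0, 0.087], [-0.032, 0.0233, 0.004, 0, 0, 0, 0.087], [0, 0, 0, 0, 0, 0, 0.087], [0, 0, 0, 0, 0, 0, 0.087], [0, 0, 0, 0, 0, 0, 0.087]],
])

```text
time_s: 8.1
tool_pos: [0.533, 0.4414, 0.2131]
tool_rot: [-180.0, 0.0, -130.7]
force: [1.4, -0.6, -0.4]
grip_width: 0.0872
grasp_force: 0.0
```

Run:
```python
from h import *
f,K,V=cam("top"); cv2.imwrite("pics/top2.png",f[:,:,::-1])
a=rect(f,K,V,.617,.134,.09,.04,400); b=rect(f,K,V,.496,.166,.14,.045,400)
cv2.imwrite("pics/z2.png",np.hstack([a,b]))
```

```text
(no output)
```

View pics/z2.png

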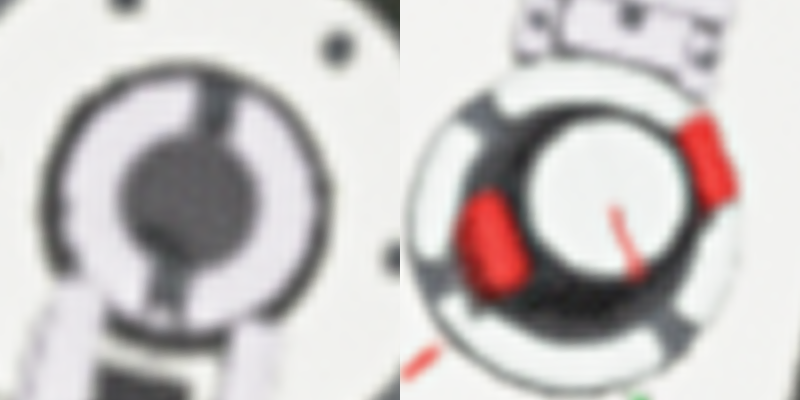

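Run:
```python
from h import *
f,K,V=cam("top"); 
g=cv2.imread("pics/top1.png")[:,:,::-1].copy()
a=rect(g,K,V,.531,.444,.124,.04,800)
h=cv2.cvtColor(a,cv2.COLOR_BGR2HSV); m=cv2.inRange(h,(3,80,200),(14,255,255)); m=cv2.morphologyEx(m,cv2.MORPH_OPEN,np.ones((15,15)))
n,l,s,c=cv2.connectedComponentsWithStats(m);i=1+s[1:,4].argmax();print(s[i],c[i])
print("disc",.531+(400-c[i][1])*1e-4,.444+(400-c[i][0])*1e-4, "diam mm",2*np.sqrt(s[i][4]/np.pi)*.1)
m=cv2.inRange(h,(0,0,165),(180,60,255)); n,l,s,q=cv2.connectedComponentsWithStats(m)
for j in range(1,n):
    d=q[j]-c[i]; r=np.hypot(*d)*.1
    if s[j][4]>60 and r<32: print("mark",s[j][4],q[j],"r",r,"ang",np.degrees(np.arctan2(-d[0],-d[1])))
a=rect(f,K,V,.617,.136,.0975,.03,600); h=cv2.cvtColor(a,cv2.COLOR_BGR2GRAY)
yy,xx=np.mgrid[:600,:600]; x=(300-yy)*1e-4; y=(300-xx)*1e-4; r=np.hypot(x,y)
m=(h<130)&(r>.0165)&(r<.0215)
for s_ in(1,-1):
    k=m&(np.sign(x)==s_); print("dog",k.sum(),x[k].mean(),y[k].mean())
a=rect(f,K,V,.617,.136,.09,.03,600); h=cv2.cvtColor(a,cv2.COLOR_BGR2GRAY)
# nose face outer edge fit
P=[]
for t in np.radians(np.arange(-95,85,3)):
    if abs(np.degrees(t)+14)<20: continue
    rr=np.arange(.02,.03,.0001); v=[int(h[int(300-q*np.cos(t)*1e4),int(300-q*np.sin(t)*1e4)]) for q in rr if q<.0298]
    j=np.argmax(np.array(v)<150); P.append((rr[j]*np.cos(t),rr[j]*np.sin(t)))
P=np.array(P); A=np.c_[2*P,np.ones(len(P))]; sol=np.linalg.lstsq(A,(P**2).sum(1),rcond=None)[0]
print("nose",.617+sol[0],.136+sol[1],"r",np.sqrt(sol[2]+sol[0]**2+sol[1]**2))
```

```text
[   210    214    382    377 113333] [398.60888708 400.51211915]
disc 0.5309487880846708 0.4441391112915038 diam mm 37.98684737161933
mark 1036 [330.58011583 192.34362934] r 21.900236041668514 ang 18.09722003490756
mark 2562 [225.4980484  253.21038251] r 22.72997230252824 ang 49.60520891209545
mark 76 [599.69736842 441.11842105] r 20.514738380002704 ang -101.41635886136557
mark 73 [618.87671233 448.01369863] r 22.533156656454178 ang -102.16967676175774
mark 1813 [567.46993933 549.64975179] r 22.529111929584804 ang -131.45085658109628
mark 156 [269.89102564 560.28205128] r 20.516997603725766 ang 141.1435146802449
dog 3624 0.01854859271523179 -0.004289403973509935
dog 3202 -0.01805584009993754 0.00535109306683323
nose 0.6162877355823487 0.13639089091175335 r 0.02532163273846832
```

Call:
play_rows([
  [[-0.0007, 0.0033, 0.03, 0, 0, 0, 0.087], [0, 0, 0.03, 0, 0, 0, 0.087], [0, 0, 0.03, 0, 0, 0, 0.087], [0, 0, 0.022, 0, 0, 0, 0.087], [0, 0, 0.011, 0, 0, 0, 0.087], [0, 0, 0, 0, 0, 0, 0.087], [0, 0, 0, 0, 0, 0, 0.06], [0, 0, 0, 0, 0, 0, 0.045], [0, 0, 0, 0, 0, 0, 0.045], [0, 0, 0, 0, 0, 0, 0.045], [0, 0, 0, 0, 0, 0, 0.045]],
], force=30)

```text
time_s: 9.3
tool_pos: [0.5306, 0.4452, 0.0906]
tool_rot: [-180.0, 0.1, -130.6]
force: [0.3, 0.0, 0.1]
grip_width: 0.0549
grasp_force: 0.0
```

Call:
play_rows([
  [[0, 0, 0, 0, 0, 0, 0.045], [0, 0, 0, 0, 0, 0, 0.045], [0, 0, 0, 0, 0, 0, 0.045], [0, 0, 0, 0, 0, 0, 0.045]],
])

```text
time_s: 9.7
tool_pos: [0.531, 0.4448, 0.0906]
tool_rot: [-180.0, 0.0, -130.7]
force: [1.2, -1.1, 3.2]
grip_width: 0.0492
grasp_force: 30.0
```

Call:
play_rows([
  [[0, 0, -0.01, 0, 0, 0, 0.045], [0, 0, -0.025, 0, 0, 0, 0.045], [0, 0, -0.035, 0, 0, 0, 0.045], [0, 0, -0.035, 0, 0, 0, 0.045], [0, 0, -0.03, 0, 0, 0, 0.045], [0, 0, 0, 0, 0, 0.12, 0.045], [0, 0, 0, 0, 0, 0.12, 0.045], [0, 0, 0, 0, 0, 0.12, 0.045], [0, 0, 0, 0, 0, 0.12, 0.045], [0, 0, 0, 0, 0, 0.12, 0.045], [0, 0, 0, 0, 0, 0.12, 0.045], [0, 0, 0, 0, 0, 0.12, 0.045]],
])

```text
time_s: 10.9
tool_pos: [0.5291, 0.4453, 0.2244]
tool_rot: [-180.0, -0.1, -179.0]
force: [-0.3, -0.1, -2.8]
grip_width: 0.0492
grasp_force: 30.0
```

Call:
play_rows([
  [[0, 0, 0, 0, 0, 0.12, 0.045], [0, 0, 0, 0, 0, 0.12, 0.045], [0, 0, 0, 0, 0, 0.034, 0.045], [0, 0, 0, 0, 0, 0, 0.045], [0, 0, 0, 0, 0, 0, 0.045]],
])

```text
time_s: 11.4
tool_pos: [0.5296, 0.4452, 0.2246]
tool_rot: [-180.0, -0.1, 165.6]
force: [-0.6, -0.0, -2.6]
grip_width: 0.0491
grasp_force: 30.0
```

Run:
```python
from h import *
o=get_obs(); p=o["tool_pos"]; y=np.radians(o["tool_rot"][2]); d=np.array([.6167,.1364])-p[:2]
print(p,o["tool_rot"],o["force"],o["grip_width"],"tool dx,dy",d@[np.cos(y),np.sin(y)],d@[np.sin(y),-np.cos(y)])
```

```text
[0.52964991 0.44522854 0.22462395] [-1.79965732e+02 -6.43210648e-02  1.65609827e+02] [-0.64763906 -0.03192545 -2.57272151] 0.04906730118128375 tool dx,dy -0.16107019225980257 -0.2775052734379718
```

Call:
play_rows([
  [[-0.0201, -0.0347, 0, 0, 0, 0, 0.045], [-0.0201, -0.0347, 0, 0, 0, 0, 0.045], [-0.0201, -0.0347, 0, 0, 0, 0, 0.045], [-0.0201, -0.0347, 0, 0, 0, 0, 0.045], [-0.0201, -0.0347, 0, 0, 0, 0, 0.045], [-0.0201, -0.0347, 0, 0, 0, 0, 0.045], [-0.0201, -0.0347, 0, 0, 0, 0, 0.045], [-0.0201, -0.0347, 0, 0, 0, 0, 0.045], [0, 0, 0.02, 0, 0, 0, 0.045], [0, 0, 0.015, 0, 0, 0, 0.045], [0, 0, 0, 0, 0, 0, 0.045], [0, 0, 0, 0, 0, 0, 0.045]],
])

```text
time_s: 12.6
tool_pos: [0.6158, 0.138, 0.1896]
tool_rot: [180.0, -0.1, 165.7]
force: [-0.2, -0.2, -2.6]
grip_width: 0.0493
grasp_force: 30.0
```

Run:
```python
from h import *
f,K,V=cam("top"); g,Ks,Vs=cam("side"); print(get_obs()["tool_pos"])
g=g[150:290,230:400]; cv2.imwrite("pics/s3.png",cv2.resize(g,None,fx=4,fy=4,interpolation=cv2.INTER_CUBIC)[:,:,::-1])
```

```text
[0.61677875 0.1376363  0.19078001]
```

View pics/s3.png

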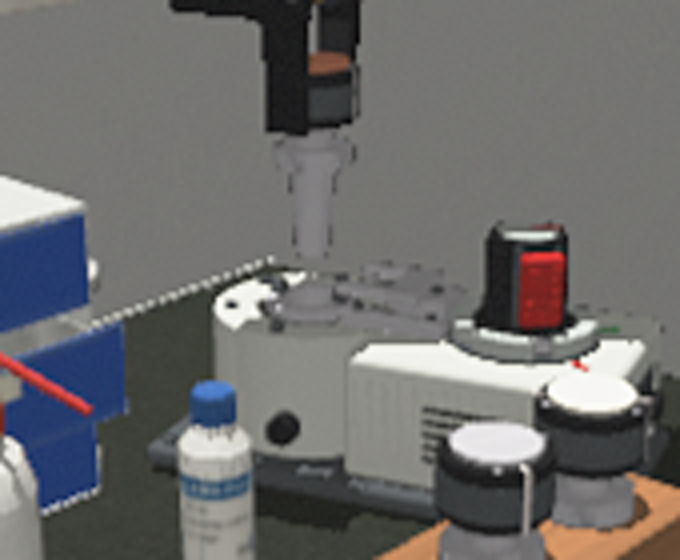

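Call:
play_rows([
  [[0, -0.001, 0.01, 0, 0, 0, 0.045], [0, 0, 0.01, 0, 0, 0, 0.045], [0, 0, 0.01, 0, 0, 0, 0.045], [0, 0, 0.01, 0, 0, 0, 0.045], [0, 0, 0.01, 0, 0, 0, 0.045], [0, 0, 0.005, 0, 0, 0, 0.045], [0, 0, 0, 0, 0, 0, 0.045]],
])

```text
time_s: 13.4
tool_pos: [0.6158, 0.1348, 0.1339]
tool_rot: [-179.9, -0.1, 165.5]
force: [-0.2, 0.0, -2.1]
grip_width: 0.0495
grasp_force: 30.0
```

Call:
play_rows([
  [[0, 0, 0.005, 0, 0, 0, 0.045], [0, 0, 0.005, 0, 0, 0, 0.045], [0, 0, 0.002, 0, 0, 0, 0.045], [0, 0, 0, 0, 0, 0, 0.045]],
])

```text
time_s: 13.8
tool_pos: [0.6162, 0.1349, 0.1227]
tool_rot: [-180.0, -0.0, 165.5]
force: [0.2, -0.9, -2.2]
grip_width: 0.0491
grasp_force: 30.0
```

Call:
play_rows([
  [[0, 0, 0.002, 0, 0, 0, 0.045], [0, 0, 0.002, 0, 0, 0, 0.045], [0, 0, 0.002, 0, 0, 0, 0.045], [0, 0, 0, 0, 0, 0, 0.045]],
])

```text
time_s: 14.2
tool_pos: [0.6164, 0.135, 0.1168]
tool_rot: [-180.0, -0.0, 165.5]
force: [0.4, -0.8, -2.6]
grip_width: 0.0495
grasp_force: 30.0
```

Call:
play_rows([
  [[0, 0, 0.002, 0, 0, 0, 0.045], [0, 0, 0.002, 0, 0, 0, 0.045], [0, 0, 0.001, 0, 0, 0, 0.045], [0, 0, 0, 0, 0, 0, 0.045], [0, 0, 0, 0, 0, 0, 0.045]],
])

```text
time_s: 14.7
tool_pos: [0.6168, 0.1349, 0.1126]
tool_rot: [180.0, 0.1, 165.5]
force: [-0.1, -0.1, 0.4]
grip_width: 0.0492
grasp_force: 30.0
```

Call:
play_rows([
  [[0, 0, 0.001, 0, 0, 0, 0.045], [0, 0, 0.001, 0, 0, 0, 0.045], [0, 0, 0, 0, 0, 0, 0.045]],
])

```text
time_s: 15.0
tool_pos: [0.6169, 0.135, 0.1124]
tool_rot: [179.9, 0.1, 165.5]
force: [-2.8, -0.3, 9.4]
grip_width: 0.0488
grasp_force: 30.0
```

Call:
play_rows([
  [[0, 0, 0, 0, 0, 0, 0.087], [0, 0, 0, 0, 0, 0, 0.087], [0, 0, 0, 0, 0, 0, 0.087], [0, 0, 0, 0, 0, 0, 0.087], [0, 0, -0.01, 0, 0, 0, 0.087], [0, 0, -0.03, 0, 0, 0, 0.087], [0, 0, -0.03, 0, 0, 0, 0.087], [0, 0, -0.02, 0, 0, 0, 0.087], [0.035, 0, 0, 0, 0, 0, 0.087], [0.035, 0, 0, 0, 0, 0, 0.087], [0.035, 0, 0, 0, 0, 0, 0.087], [0.02, -0.0005, 0, 0, 0, 0, 0.087]],
])

```text
time_s: 16.2
tool_pos: [0.493, 0.1669, 0.2008]
tool_rot: [179.9, -0.0, 165.6]
force: [-0.5, 0.1, -0.1]
grip_width: 0.087
grasp_force: 0.0
```

Call:
play_rows([
  [[0, 0, 0, 0, 0, -0.122, 0.087], [0, 0, 0, 0, 0, -0.122, 0.087], [0, 0, 0, 0, 0, -0.122, 0.087], [0, 0, 0, 0, 0, -0.122, 0.087], [0, 0, 0, 0, 0, -0.122, 0.087], [0, 0, 0, 0, 0, 0, 0.087], [0, 0, 0, 0, 0, 0, 0.087], [0, 0, 0, 0, 0, 0, 0.087]],
])

```text
time_s: 17.0
tool_pos: [0.4953, 0.1658, 0.2003]
tool_rot: [180.0, 0.0, -159.7]
force: [-0.1, 0.3, 0.3]
grip_width: 0.0869
grasp_force: 0.0
```

Run:
```python
from h import *
o=get_obs(); p=o["tool_pos"]; y=np.radians(o["tool_rot"][2]); d=np.array([.4957,.1658])-p[:2]
print(p,o["tool_rot"],"tool dx,dy",d@[np.cos(y),np.sin(y)],d@[np.sin(y),-np.cos(y)])
g,Ks,Vs=cam("side")
g=g[180:290,230:400]; cv2.imwrite("pics/s4.png",cv2.resize(g,None,fx=4,fy=4,interpolation=cv2.INTER_CUBIC)[:,:,::-1])
```

```text
[0.49532634 0.16578253 0.20032134] [ 1.79994474e+02  2.19211141e-02 -1.59652242e+02] tool dx,dy -0.0003564141332714941 -0.00011354572817389805
```

View pics/s4.png

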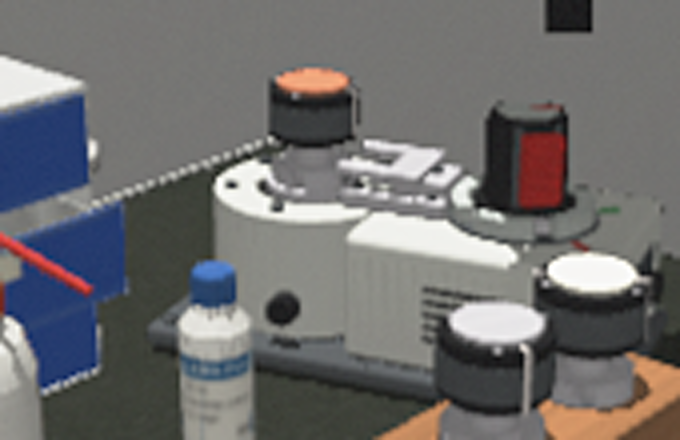

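The arbor sits upright and home in the spindle, with the fork still back. Next I pinch the knob and turn it back.

Call:
play_rows([
  [[0, 0, 0.023, 0, 0, 0, 0.087], [0, 0, 0.023, 0, 0, 0, 0.087], [0, 0, 0.023, 0, 0, 0, 0.087], [0, 0, 0.022, 0, 0, 0, 0.087], [0, 0, 0, 0, 0, 0, 0.087], [0, 0, 0, 0, 0, 0, 0.06], [0, 0, 0, 0, 0, 0, 0.044], [0, 0, 0, 0, 0, 0, 0.04], [0, 0, 0, 0, 0, 0, 0.04], [0, 0, 0, 0, 0, 0, 0.04], [0, 0, 0, 0, 0, 0, 0.04], [0, 0, 0, 0, 0, 0, 0.04]],
], force=25)

```text
time_s: 18.25
tool_pos: [0.4968, 0.1641, 0.1105]
tool_rot: [-179.9, 0.1, -159.6]
force: [1.1, -4.0, 7.6]
grip_width: 0.045
grasp_force: 25.0
```

Call:
play_rows([
  [[0, 0, 0, 0, 0, 0.102, 0.04], [0, 0, 0, 0, 0, 0.102, 0.04], [0, 0, 0, 0, 0, 0.102, 0.04], [0, 0, 0, 0, 0, 0.102, 0.04], [0, 0, 0, 0, 0, 0.102, 0.04], [0, 0, 0, 0, 0, 0.102, 0.04], [0, 0, 0, 0, 0, 0.102, 0.04], [0, 0, 0, 0, 0, 0.102, 0.04], [0, 0, 0, 0, 0, 0.102, 0.04], [0, 0, 0, 0, 0, 0.102, 0.04], [0, 0, 0, 0, 0, 0.102, 0.04], [0, 0, 0, 0, 0, 0.102, 0.04]],
])

```text
time_s: 19.45
tool_pos: [0.4969, 0.165, 0.1105]
tool_rot: [179.9, 0.1, 130.1]
force: [1.9, -3.7, 5.8]
grip_width: 0.0449
grasp_force: 25.0
```

Call:
play_rows([
  [[0, 0, 0, 0, 0, 0, 0.04], [0, 0, 0, 0, 0, 0, 0.04], [0, 0, 0, 0, 0, 0, 0.04]],
])

```text
time_s: 19.75
tool_pos: [0.4969, 0.165, 0.1105]
tool_rot: [179.9, 0.1, 130.3]
force: [1.3, -3.5, 5.3]
grip_width: 0.0449
grasp_force: 25.0
```

```bash
python3 -c "
from h import *
o=get_obs();print(o['wrist_torque'],o['force'],o['tool_rot'],o['grip_width'])"
```

```text
[-0.87970364 -0.23793108 -0.05009722] [ 1.3271499  -3.46318701  5.2533652 ] [1.79864579e+02 1.23039333e-01 1.30276000e+02] 0.04494213082907539
```

Call:
play_rows([
  [[0, 0, 0, 0, 0, 0, 0.087], [0, 0, 0, 0, 0, 0, 0.087], [0, 0, 0, 0, 0, 0, 0.087], [0, 0, 0, 0, 0, 0, 0.087], [0, 0, 0, 0, 0, 0, 0.087], [0, 0, -0.02, 0, 0, 0, 0.087], [0, 0, -0.04, 0, 0, 0, 0.087], [0, 0, -0.05, 0, 0, 0, 0.087], [0.03, 0.04, -0.02, 0, 0, 0, 0.087], [0.03, 0.04, 0, 0, 0, 0, 0.087], [0.03, 0.04, 0, 0, 0, 0, 0.087], [0.03, 0.04, 0, 0, 0, 0, 0.087]],
])

```text
time_s: 20.95
tool_pos: [0.5376, 0.36, 0.237]
tool_rot: [-179.9, -0.1, 130.4]
force: [0.3, -0.7, 0.2]
grip_width: 0.087
grasp_force: 0.0
```

Run:
```python
from h import *
f,K,V=cam("top"); g,Ks,Vs=cam("side"); print(get_obs()["tool_pos"])
a=f[170:330,310:430]; g=g[180:290,230:400]
a=cv2.resize(a,(360,480),interpolation=cv2.INTER_CUBIC); g=cv2.resize(g,(440,285),interpolation=cv2.INTER_CUBIC)
g=np.vstack([g,np.zeros((195,440,3),np.uint8)]); cv2.imwrite("pics/e.png",np.hstack([a,g])[:,:,::-1])
cv2.imwrite("pics/e2.png",np.hstack([rect(f,K,V,.496,.166,.14,.045,400),rect(f,K,V,.6167,.1364,.146,.045,400)]))
```

```text
[0.53484548 0.36686605 0.23394629]
```

View pics/e.png

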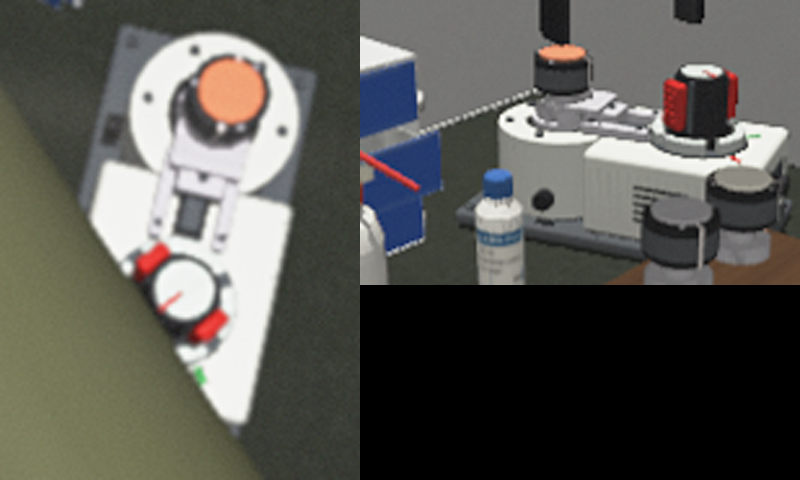

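View pics/e2.png

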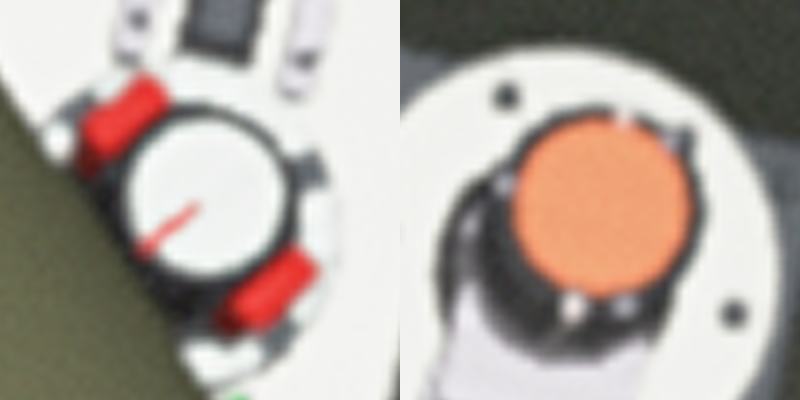

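Run:
```python
from h import *
f,K,V=cam("top"); R=[cv2.imread("pics/top1.png"),f[:,:,::-1].copy()]
for g in R:
    a=rect(g[:,:,::-1].copy(),K,V,.496,.166,.14,.045,900); h=cv2.cvtColor(a,cv2.COLOR_BGR2HSV)
    m=cv2.inRange(h,(0,150,100),(8,255,255))|cv2.inRange(h,(172,150,100),(180,255,255))
    n,l,s,c=cv2.connectedComponentsWithStats(m); k=sorted(range(1,n),key=lambda i:-s[i][4])[:3]
    print([(c[i].round(0).tolist(),int(s[i][4])) for i in k]); d=c[k[0]]-c[k[1]]; print(np.hypot(*d)*.1, np.degrees(np.arctan2(-d[0],-d[1]))%180)
```

```text
[([605.0, 651.0], 19668), ([274.0, 275.0], 18804)]
50.162897919251556 41.41412998167365
[([602.0, 653.0], 19738), ([276.0, 274.0], 19180)]
50.055779743903464 40.73582325036563
```

```bash
python3 -c "
from h import *
print(sign_off())"
```

```text
the job is handed in; nothing more can be done
None
```

The copper arbor is fully home on the drive dogs, the fork is forward over it, and the knob is back at the red mark with both tabs sprung out. I handed the job in after about 21 s; the steel and white arbors stayed in the rack, and the arm met neither bottle.

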